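# Load the brass dippers into the bench washer and start the long wash

### The arm

A 6-joint arm with a two-finger parallel gripper is mounted at the origin on the work surface. World frame = base frame: x ahead of the robot, y to its left, z up, the work surface at z = 0. Lengths are in mm, angles in rad, forces in N, time in s.
With the tool pointing down it reaches from about 300 to 875 mm from the base axis. Payload 6.4 kg.
Tool frame: the origin (TCP) lies between the finger pads; the fingertips stand 22 mm ahead of it and the grasp point (between the pads) lies 3 mm ahead of it; z points along the fingers, y is the line along which they close (so a half turn about z gives the same grasp; the last joint's range is limited). The gripper opens to 85 mm and grips with 20 to 120 N. Pads are 22 mm wide; open, the fingers measure 114 mm over their backs; the gripper's body (76 mm by 85 mm) begins 54 mm behind the grasp point. The pads swing forward as they close: fully open they stand 13 mm farther back than shut.
Start: joints at [-1.313, 0.181, 1.607, -0, 1.354, -0.206], TCP at [257.244, -514.264, 253.288] pointing down, gripper open.
Joint ranges: [-2.99, 2.99], [-0.89, 2.07], [0.3, 2.58], [-1.14, 4.28], [0, 2.63], [-3.12, 3.12]. Speed limits (rad/s): [2.57, 2.57, 3.01, 3.14, 3.14, 3.14].

### API

Orientations are given as [roll, pitch, yaw] about the fixed x, y, z axes, in that order (R = Rz(yaw) Ry(pitch) Rx(roll)).
In Python, from plant import status, cams, order gives the robot as it stands.
- The arm moves only by the tool play_rows, never from a script. Its argument "plan" is one flat list of numbers, 7 for each row, row after row: the shift along the tool's x, y, z in units of 25 mm (1.0 is 25 mm), then the turn, a rotation vector about the tool's x, y, z in units of 6 degrees (1.0 is 6 degrees), then the finger opening in mm, from 0 to 85.4. A call has 1 to 5 rows; each row is the pose to reach, as a shift and turn from the pose commanded when the call began, along the tool's axes at that moment; what a row does not reach only later rows make up. A row lasts 1/12 s, in which the tool goes at most 41.7 mm and 7.16 degrees, less where a joint would pass 70% of its speed; a pose out of reach is approached as far as the arm can. A call with a gripper value outside its range is refused whole. The fingers move at their own pace and stop on an object; the grip force is fixed at half the most. Time passes only in rows, so rows that repeat a pose let the fingers close. It gives the time, the measured TCP pose, the force, the opening and the grip force at its end, in the units of the state.
- status.observe(): the state, without advancing time (a new reading comes with each control period).
- cams.get_image(name): name is "scene" or "side" or "wrist"; returns a dict with "img" (420x560x3 uint8, red, green, blue), "vfov" (degrees; the focal length in pixels is half the picture's height over the tangent of half this angle, whatever the lens; pixels are square), "cx", "cy" (the principal point, pixels), "k1" (the pictures are not rectified: a ray, as slopes to the right and down, at radius r is drawn at 1 + k1 r^2 times it, then the intrinsics apply), "R" (3x3) and "t" (3): a world point X has camera coordinates R X + t. Camera axes: x right, y down, z forward; pixel columns grow to the right and rows downward; lengths in mm; the calibration is good to about 2 mm. A picture is of the moment at which its call begins. There is no depth.
- order.close_job(): hands the job in; it is judged then, once.
The state is a dict: "t": time; "q": joint angles; "qd": joint speeds; "effort": joint torques, N m; "tcp_pos": TCP position; "tcp_rot": TCP orientation; "force": force on the tool from outside, world axes, zero at the start; "moment": the same for the moment, N m; "opening": finger opening in mm; "finger_force": force on a finger pad.
Only numpy, scipy, OpenCV 4.12 (cv2) and the standard library are available. Lean on these libraries where they do the work, as an engineer would, in place of code of your own. Each camera call takes 0.05 s, during which the arm holds its last target. There are 200 camera calls.

### The job

Get the washer loaded: first stop it by pressing the stop key (the wide one) fully down, so that the short-wash key that is now down pops up. Then hang every dipper standing on the rubber mat by its own hook over the rim of the steel tub, upright, with its cup inside the tub and clear of the tub floor, and let go of it. With all of them hanging, press the long-wash key (the narrow key at the far end from the stop key) fully down, and leave the bell, the jar and the oil lamp alone.

Things in the scene. Friction and masses are not known exactly. Their poses are not given: they have to be found in the camera images.
- washer: Bench washer, fixed: an open-topped empty steel tub with a grey control box on its +y end. Origin: centre of the tub's underside, on the table; x across the tub (its -x side faces the robot), y along it, z up. Tub outside 200 mm (x) by 320 mm (y) by 125 mm high; walls and floor 6 mm thick; inside 188 by 308 mm.
- tub_rim (a point): Centre of the tub's mouth, level with the rim, 125 mm above the table; axes as the washer's. The rim is plain all round. A hung dipper has its rod inside against the wall, its cup 19 mm clear of the tub floor and its grip centre 37 mm above this point. One long wall takes four dippers side by side, about 74 mm apart.
- control_box (a point): Centre of the control box's top, 70 mm above the table, 210 mm to +y of the washer's origin; axes as the washer's. The box is 170 mm (x) by 100 mm (y). On it three white keys stand in a row along x: the wide stop key nearest the robot, then short wash, then long wash farthest from the robot.
- key_stop (a joint): Travel of the stop key, m: 0 is up, 0.008 fully down. The three keys are interlocked: pressing one down pushes up the one that was down, so exactly one is down; they have no spring and stay where they are left. A press takes about 2 to 4 N.
- key_short (a joint): Travel of the short-wash key, m: 0 up, 0.008 fully down; it is the one down at the start.
- key_long (a joint): Travel of the long-wash key, m: 0 up, 0.008 fully down.
- key_stop_top (a point): Centre of the top face of the wide stop key (44 mm along the washer's x by 46 mm along y); 86 mm above the table when up, 78 mm when down.
- key_short_top (a point): Centre of the top face of the short-wash key, the middle one (24 mm along x by 46 mm along y); same heights.
- key_long_top (a point): Centre of the top face of the long-wash key, farthest from the robot (24 mm along x by 46 mm along y); same heights.
- dipper1_grip (a point): Centre of the round wooden grip on top of a brass dipper (0.2 kg, standing upright): 22 mm across, 50 mm tall, axis upright, 137 mm above the dipper's underside; best grasped here from above. z is up, x points from the cup towards the hook. 2 to 4 dippers, all alike, are present; None for an absent one.
- dipper2_grip (a point): Same make as dipper1, same point and axes. May be absent.
- dipper3_grip (a point): Same make as dipper1, same point and axes. May be absent.
- dipper4_grip (a point): Same make as dipper1, same point and axes. May be absent.
- mat: Black rubber mat, fixed, 240 by 250 mm, 4 mm thick, on which the dippers stand; origin at the centre of its underside.
- dipper1: The same dipper; origin: centre of its cup's underside. Cup 64 mm across, 45 mm high. A rod 8 mm across rises at x = +36 mm, with the grip on top. The hook is on the rod's +x side: a level bridge 26 mm wide, underside at z = 100 mm, top 105 mm, and a tongue from it down to z = 80 mm; the slot for the rim wall, between rod and tongue, runs from x = 40 to 58 mm.
- dipper2: As dipper1.
- dipper3: As dipper1.
- dipper4: As dipper1.
- bell: Bystander: brass hand bell, 72 mm across, 108 mm tall; origin at the centre of its underside.
- jar: Bystander: closed red jar with a green cap, 48 mm across, 70 mm tall; origin at the centre of its underside.
- lamp: Bystander: brass oil lamp on a foot, 80 mm across, 80 mm tall; origin at the centre of its underside.
Things that resemble listed ones, but are neither listed nor needed, are in the scene too. Leave any pink or turquoise look-alike of the dipper3 alone.

How it is judged:
By the outcome, as a careful person would: the job done as asked, in the order asked, and still so for the second after the job is handed in, with the robot touching nothing.
Of dipper1, dipper2, dipper3, dipper4 only 2 to 4 are there at a start; the rules pass over those that are not, and their reading is None.
At some moment in a run one of dipper1, dipper2, dipper3, dipper4 may be knocked a few centimetres aside while the robot is not near it.
It also fails if it takes over 210 s, if anything falls off the work surface, if the arm or the gripper's body presses on something with over 40 N, if the wrist force passes 120 N, or if a joint passes its speed limit or range.

## Working session

There is one attempt and no reset: what is moved stays moved. The work goes in short steps, Python scripts to look and compute and a tool call to move; the robot and the scene stay as the last step left them, time stands still between calls to the robot, and variables do not carry over. Pictures are saved under pics/ and viewed, at most 14 in all, crops included, and the job is handed in when it is done.

Besides the shell and the picture viewer there is one more tool, called as name(argument=value, ...) on one line, values as JSON. play_rows: Moves the arm, as the interface text tells. Its arguments: {"type":"object","properties":{"plan":{"type":"array","items":{"type":"number"}}},"required":["plan"]}

```bash
mkdir -p pics; ls; cat > h.py <<'E'
import numpy as np, cv2
from plant import status, cams, order
def shot(n,fn):
    d=cams.get_image(n); np.savez('pics/'+fn+'.npz',**d); cv2.imwrite('pics/'+fn+'.png',d['img'][:,:,::-1]); return d
def load(fn): return dict(np.load('pics/'+fn+'.npz'))
def ray(d,u,v):
    h=d['img'].shape[0]; f=h/2/np.tan(np.radians(d['vfov'])/2)
    x=np.array([(u-d['cx'])/f,(v-d['cy'])/f]); p=x.copy()
    for _ in range(30): p=x/(1+d['k1']*(p@p))
    R=np.array(d['R']);t=np.array(d['t'])
    return -R.T@t, R.T@np.array([p[0],p[1],1])
def atz(d,u,v,z):
    c,r=ray(d,u,v); return c+r*(z-c[2])/r[2]
def proj(d,X):
    h=d['img'].shape[0]; f=h/2/np.tan(np.radians(d['vfov'])/2)
    c=np.array(d['R'])@np.array(X,float)+np.array(d['t']); p=c[:2]/c[2]; p=p*(1+d['k1']*(p@p))
    return p*f+[d['cx'],d['cy']]
def tri(obs):
    A=np.zeros((3,3));b=np.zeros(3)
    for d,u,v in obs:
        c,r=ray(d,u,v); r=r/np.linalg.norm(r);P=np.eye(3)-np.outer(r,r);A+=P;b+=P@c
    return np.linalg.solve(A,b)
E
python3 - <<'E'
from h import *
a=shot('scene','s1');b=shot('side','d1');w=shot('wrist','w1')
for d in(a,b,w): print(d['vfov'],d['k1'],ray(d,280,210))
print(status.observe())
E
```

```text
pics
42.27173329264538 -0.12295612835641258 (array([ 964.87673596, -757.8525656 , 1328.62436855]), array([-0.2923331 ,  0.47362842, -0.83112888]))
55.01778063231476 -0.0037920328898521922 (array([248.65672132, 784.7309969 , 801.1194188 ]), array([ 0.25637264, -0.78881284, -0.5589239 ]))
71.63543215000186 -0.021241011655840848 (array([ 321.22116594, -483.21337718,  372.89284984]), array([-0.25911813, -0.12876991, -0.95725113]))
{'t': 0.15, 'q': array([-1.31329155e+00,  1.81387830e-01,  1.60778636e+00,  1.92272497e-05,
        1.35380270e+00, -2.06268046e-01]), 'qd': array([ 0.00094423, -0.00296218, -0.00414358,  0.00193611,  0.00042328,
       -0.00147128]), 'effort': array([ 1.71791253e-03, -4.45258141e+01, -3.51690781e+01, -2.53549078e-04,
        5.77238796e-03,  1.67599183e-06]), 'tcp_pos': array([ 257.14569358, -513.8510635 ,  252.57738908]), 'tcp_rot': array([-3.14024160e+00, -3.01876738e-04,  4.63768465e-01]), 'force': array([0.30794036, 0.3006038 , 0.03158788]), 'moment': array([ 0.03597365,  0.02512045, -0.03875496]), 'finger_force': 0.0, 'opening': 85.3645885462685}
```

View pics/s1.png

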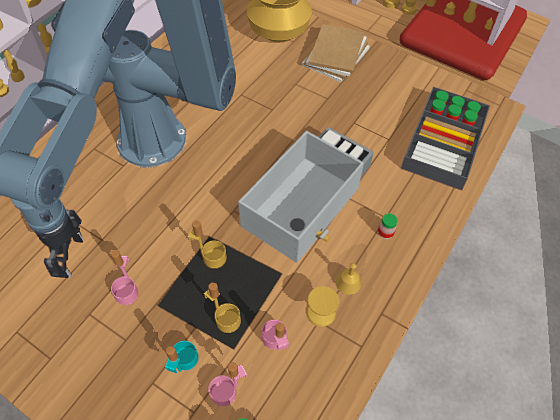

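View pics/d1.png

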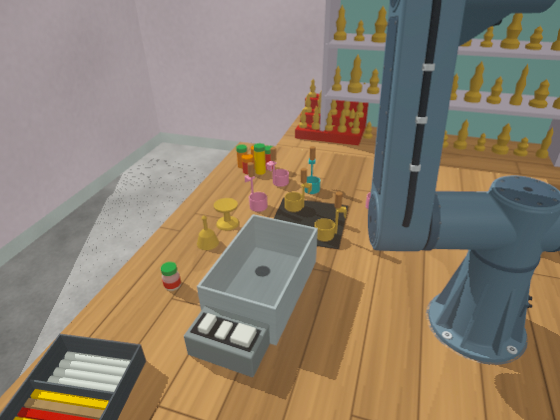

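The scene shows the tub at (305,195), with its keys at (330–362,135–155). Two brass dippers stand on the black mat, with cups at (214,253) and (228,318). The look-alikes are pink at (124,290), (275,333) and (222,388), and turquoise at (184,355). All four are off the mat and the wrong colour. The side view agrees, with brass cups at (325,230) and (294,202). I'll enlarge crops to confirm and measure.

```bash
python3 - <<'E'
import cv2,numpy as np
a=cv2.imread('pics/s1.png');b=cv2.imread('pics/d1.png')
z=lambda i,x,y,w,h,s:cv2.resize(i[y:y+h,x:x+w],None,fx=s,fy=s,interpolation=cv2.INTER_CUBIC)
c=z(a,160,205,133,150,4);d=z(b,250,140,133,150,4)  #532x600
o=np.hstack([cv2.resize(c,(400,451)),cv2.resize(d,(400,451))]);cv2.imwrite('pics/c1.png',o)
c=z(a,230,115,150,150,4);d=z(b,180,210,150,165,4)
o=np.hstack([cv2.resize(c,(400,400)),cv2.resize(d,(400,440))[:400]]);cv2.imwrite('pics/c2.png',o)
E
```

```text
(no output)
```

View pics/c1.png

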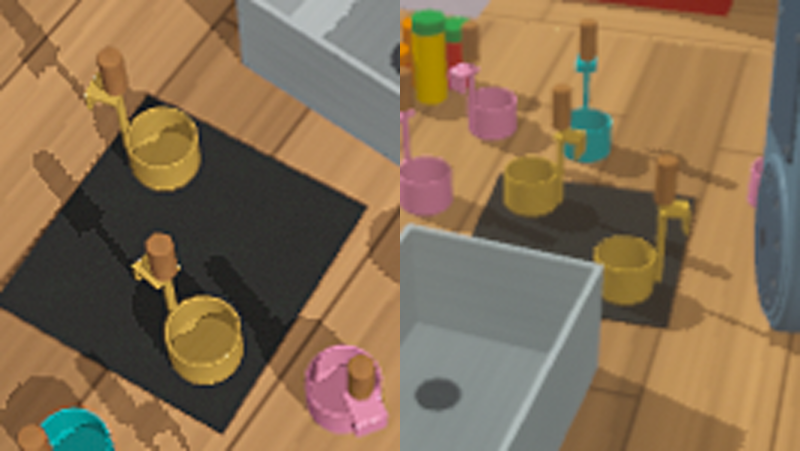

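View pics/c2.png

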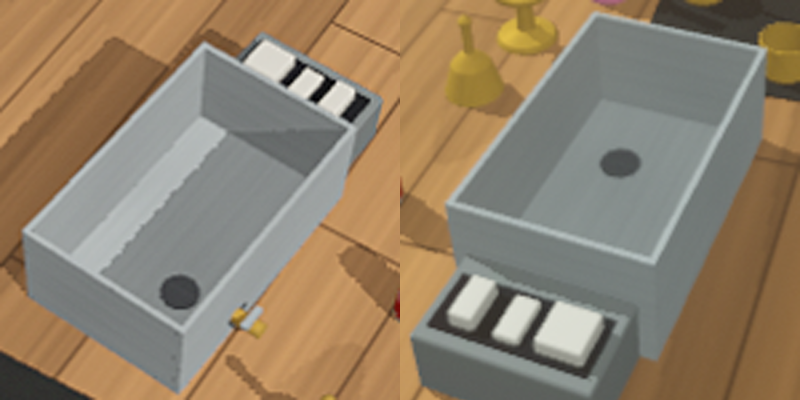

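Two brass dippers are on the mat: A at the top of the left crop, B in the middle. Both have wooden grips, and their hooks point toward the robot side. The tub corners are clear in both views. Next I'll fit the poses.

```bash
cat > fit.py <<'E'
from h import *
from scipy.optimize import least_squares
s=load('s1');d=load('d1')
def fit(obs,x0):
    def f(p):
        c,sn=np.cos(p[2]),np.sin(p[2]);r=[]
        for cam,u,v,X in obs:
            r+=list(proj(cam,[p[0]+c*X[0]-sn*X[1],p[1]+sn*X[0]+c*X[1],X[2]])-[u,v])
        return r
    best=min((least_squares(f,[x0[0],x0[1],y],loss='soft_l1') for y in np.arange(-3,3.2,1)),key=lambda r:r.cost)
    print(np.round(best.x,3),'res',np.round(best.fun,1)); return best.x
k=400/150
S=lambda u,v,*X:(s,230+u/k,115+v/k,X)
D=lambda u,v,*X:(d,180+(u-400)/k,210+v/k,X)
W=fit([S(205,43,-100,160,125),S(355,125,100,160,125),S(183,330,100,-160,125),S(25,233,-100,-160,125),
 D(652,262,-100,160,125),D(448,205,100,160,125),D(595,14,100,-160,125),D(765,48,-100,-160,125)],[500,0])
print('grip pts')
k=400/133
S=lambda u,v,*X:(s,160+u/k,205+v/k,X)
D=lambda u,v,*X:(d,250+(u-400)/k,140+v/k,X)
A=fit([S(110,53,36,0,166),S(116,92,36,0,116),S(163,137,0,0,49),S(100,92,58,0,100),D(667,160,36,0,166),D(665,203,36,0,116),D(625,250,0,0,49),D(680,212,58,0,100)],[600,-300])
B=fit([S(158,241,36,0,166),S(164,275,36,0,116),S(204,327,0,0,49),S(145,270,58,0,100),D(563,90,36,0,166),D(562,128,36,0,116),D(532,172,0,0,49),D(575,140,58,0,100)],[600,-300])
for P in(A,B): print('grip',P[:2]+36*np.array([np.cos(P[2]),np.sin(P[2])]),np.degrees(P[2]))
k=400/150
S=lambda u,v,z:atz(s,230+u/k,115+v/k,z)
D=lambda u,v,z:atz(d,180+(u-400)/k,210+v/k,z)
print('keys stop',S(272,60,86),D(570,330,86),'short',S(306,84,78),D(517,318,78),'long',S(338,98,86),D(473,300,86))
c,sn=np.cos(W[2]),np.sin(W[2]);print('box',W[:2]+210*np.array([-sn,c]))
for n in('jar',):pass
for u,v in((350,280),(389,222),(322,305),(275,333),(124,290),(184,355),(222,388)): print(u,v,atz(s,u,v,30).round())
E
python3 fit.py
```

```text
[541.724  41.919  -6.344] res [-1.1 -0.6  0.2  0.6 -0.1  1.3 -1.5 -0.7  0.4  1.3 -2.   0.  -1.3 -0.9
 -0.   0.1]
grip pts
[ 436.468 -237.984 -442.697] res [-0.3  1.3 -0.  -1.5 -0.5 -0.  -1.7 -0.5 -1.  -0.3 -1.5 -0.6 -1.1  1.3
  0.4  0.8]
[ 575.855 -366.145  650.297] res [-0.3  1.2 -0.4 -1.2  0.1 -0.  -0.5 -1.3 -1.1 -1.1 -1.  -0.6 -1.4 -0.1
  0.8  0.4]
grip [ 401.74650381 -247.49096589] -25364.687241995136
grip [ 539.85789482 -365.69489268] 37259.283129614625
keys stop [515.91735663 259.30355977  86.        ] [506.97448965 260.79618982  86.        ] short [563.00819352 256.09776861  78.        ] [557.2227333  256.51258533  78.        ] long [605.42256493 251.72413206  86.        ] [597.40402949 255.8720321   86.        ]
box [554.42726996 251.53485324]
350 280 [ 786. -104.   30.]
389 222 [791. 119.  30.]
322 305 [ 760. -207.   30.]
275 333 [ 700. -338.   30.]
124 290 [ 301. -458.   30.]
184 355 [ 544. -510.   30.]
222 388 [ 670. -525.   30.]
```

```bash
cat > go.py <<'E'
from h import *
from scipy.spatial.transform import Rotation as Ro
import sys
# usage: go.py x y z yawdeg  -> total shift/turn in tool units
def go(x,y,z,yaw):
    o=status.observe(); R=Ro.from_euler('xyz',o['tcp_rot'])
    d=R.inv().apply(np.array([x,y,z])-o['tcp_pos'])/25
    T=Ro.from_euler('xyz',[np.pi,0,np.radians(yaw)])
    r=np.degrees((R.inv()*T).as_rotvec())/6
    print('t',round(o['t'],2),'pos',o['tcp_pos'].round(1),'rot',o['tcp_rot'].round(3),'F',o['force'].round(1),'op',round(o['opening'],1),'ff',round(o['finger_force'],1),'q6',o['q'][5].round(2))
    print('shift',d.round(3),'turn',r.round(2))
if __name__=='__main__': go(*map(float,sys.argv[1:]))
E
python3 go.py 505 235 220 86.5
```

```text
t 0.15 pos [ 257.1 -513.9  252.6] rot [-3.14  -0.     0.464] F [0.3 0.3 0. ] op 85.4 ff 0.0 q6 -0.21
shift [ 22.266 -22.353   1.34 ] turn [-0.01 -0.01 -9.99]
```

play_rows(plan=[1.1, -1.1, 0, 0, 0, 0, 0, 2.2, -2.2, 0, 0, 0, 0, 0, 3.3, -3.3, 0, 0, 0, 0, 0, 4.4, -4.4, 0, 0, 0, 0, 0, 5.5, -5.5, 0, 0, 0, 0, 0])

```text
t: 0.57
tcp_pos: [318.7, -327.9, 252.9]
tcp_rot: [-3.141, -0.0, 0.463]
force: [0.9, -0.5, 0.2]
opening: 25.6
finger_force: 0.0
```

play_rows(plan=[1.1, -1.1, 0, 0, 0, 0, 0, 2.2, -2.2, 0, 0, 0, 0, 0, 3.3, -3.3, 0, 0, 0, 0, 0, 4.4, -4.4, 0, 0, 0, 0, 0, 5.5, -5.5, 0, 0, 0, 0, 0])

```text
t: 0.98
tcp_pos: [380.2, -143.4, 253.3]
tcp_rot: [3.141, -0.0, 0.463]
force: [2.0, 0.6, -0.7]
opening: -0.1
finger_force: 0.0
```

play_rows(plan=[1.1, -1.1, 0, 0, 0, 0, 0, 2.2, -2.2, 0, 0, 0, 0, 0, 3.3, -3.3, 0, 0, 0, 0, 0, 4.4, -4.4, 0, 0, 0, 0, 0, 5.5, -5.5, 0, 0, 0, 0, 0])

```text
t: 1.4
tcp_pos: [441.7, 41.3, 253.4]
tcp_rot: [3.141, -0.0, 0.464]
force: [0.7, -0.0, -0.0]
opening: -0.3
finger_force: 0.0
```

play_rows(plan=[0, 0, 0, 0, 0, -1, 0, 0, 0, 0, 0, 0, -2, 0, 0, 0, 0, 0, 0, -3, 0, 0, 0, 0, 0, 0, -4, 0, 0, 0, 0, 0, 0, -5, 0])

```text
t: 1.82
tcp_pos: [441.4, 39.5, 253.0]
tcp_rot: [-3.141, 0.0, 0.993]
force: [-0.8, -0.1, 0.7]
opening: 0.1
finger_force: 0.0
```

play_rows(plan=[0, 0, 0, 0, 0, -1, 0, 0, 0, 0, 0, 0, -2, 0, 0, 0, 0, 0, 0, -3, 0, 0, 0, 0, 0, 0, -4, 0, 0, 0, 0, 0, 0, -5, 0])

```text
t: 2.23
tcp_pos: [441.4, 39.2, 253.1]
tcp_rot: [-3.141, -0.0, 1.516]
force: [0.4, 0.8, -0.2]
opening: 0.3
finger_force: 0.0
```

```bash
python3 -c "
from h import *
shot('wrist','w2')"; python3 go.py 511 225 220 86.5
```

```text
t 2.28 pos [441.4  39.2 253. ] rot [-3.141 -0.     1.522] F [-0.1  1.  -0.2] op 0.1 ff 0.0 q6 -0.13
shift [7.557 2.419 1.322] turn [-0.   -0.    0.12]
```

View pics/w2.png

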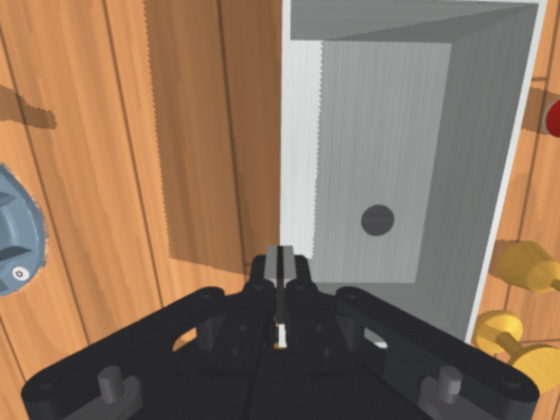

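The wrist view shows the near wall's rim running from about (286,0) to (278,245), with the tub to its right. Next I'll move over the keys.

play_rows(plan=[1.4, 0.6, 0, 0, 0, 0.1, 0, 2.8, 1.2, 0, 0, 0, 0.1, 0, 4.2, 1.8, 0, 0, 0, 0.1, 0, 5.4, 2.4, 0, 0, 0, 0.1, 0, 5.4, 2.4, 0, 0, 0, 0.1, 0])

```text
t: 2.7
tcp_pos: [511.2, 174.6, 252.9]
tcp_rot: [3.141, -0.002, 1.501]
force: [-0.6, -0.8, -0.4]
opening: 0.0
finger_force: 0.0
```

```bash
python3 -c "
from h import *
w=shot('wrist','w3')
p=load('w2')
W=np.array([541.7,41.9]);y=-0.061;c,s=np.cos(y),np.sin(y)
X=lambda a,b,z:[W[0]+c*a-s*b,W[1]+s*a+c*b,z]
for b in(-60,0,60,120): print('w2 rim',[proj(p,X(a,b,125)).round() for a in(-100,-94,94,100)])
for a in(-43,5,47): print('w3 key',proj(w,X(a,210,86)).round())
for a in(-85,85): print('w3 box corner',proj(w,X(a,160,70)).round(),proj(w,X(a,260,70)).round())
g=cv2.cvtColor(p['img'],cv2.COLOR_RGB2GRAY)
for r in(40,100,160,220): print(r,g[r,270:300])
"; python3 go.py 511 257 120 86.5
```

```text
w2 rim [array([280., 257.]), array([286., 258.]), array([484., 258.]), array([490., 258.])]
w2 rim [array([280., 195.]), array([287., 195.]), array([498., 197.]), array([505., 197.])]
w2 rim [array([280., 124.]), array([288., 124.]), array([513., 127.]), array([520., 127.])]
w2 rim [array([281.,  44.]), array([289.,  44.]), array([529.,  48.]), array([537.,  48.])]
w3 key [274. 113.]
w3 key [325. 112.]
w3 key [370. 112.]
w3 box corner [235. 164.] [230.  59.]
w3 box corner [398. 163.] [408.  58.]
40 [100 100  99  99  99 101 105 108 110 111 113 142 195 217 219 219 219 219
 219 215 199 189 188 185 185 187 189 187 186 186]
100 [105 104 103 104 103 103 104 103 102 104 123 167 203 215 216 216 216 216
 216 217 217 216 214 214 217 217 216 214 214 214]
160 [105 105 105 105 105 105 105 105 105 112 145 190 211 214 213 213 213 213
 214 213 211 209 209 209 208 208 207 211 213 214]
220 [109 108 107 107 106 105 106 106 106 128 175 205 214 215 215 215 216 218
 218 218 217 216 215 216 216 217 219 219 218 218]
t 2.75 pos [510.  172.6 252.6] rot [-3.141 -0.     1.502] F [-0.7  0.3 -0.5] op 0.0 ff 0.0 q6 0.17
shift [ 3.372 -0.189  5.305] turn [-0.01 -0.   -0.08]
```

View pics/w3.png

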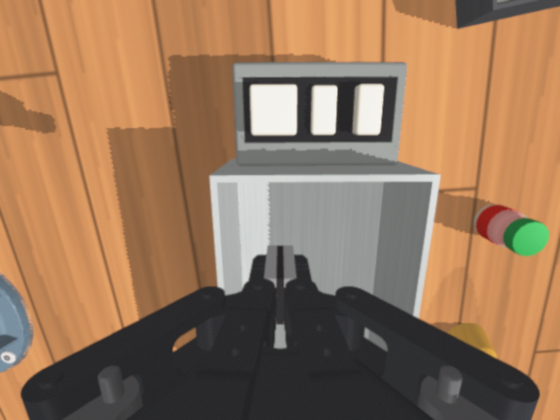

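The wrist view shows the stop key at (274,109), short at (324,110) and long at (369,110), all within 3 px of the model.

```bash
python3 -c "
from h import *
w=load('w3')
print([atz(w,u,v,z).round(1) for u,v,z in((274,109,86),(324,110,78),(369,110,86))])"; python3 go.py 511 256 115 86.5
```

```text
[array([511.5, 257.6,  86. ]), array([559.5, 253.7,  78. ]), array([600.6, 250.6,  86. ])]
t 2.75 pos [510.  172.6 252.6] rot [-3.141 -0.     1.502] F [-0.7  0.3 -0.5] op 0.0 ff 0.0 q6 0.17
shift [ 3.332 -0.186  5.505] turn [-0.01 -0.   -0.08]
```

play_rows(plan=[1.6, -0.1, 0, 0, 0, 0, 0, 3.3, -0.2, 0, 0, 0, 0, 0, 3.3, -0.2, 1.6, 0, 0, 0, 0, 3.3, -0.2, 3.2, 0, 0, 0, 0, 3.3, -0.2, 4.8, 0, 0, 0, 0])

```text
t: 3.17
tcp_pos: [510.3, 253.1, 132.7]
tcp_rot: [3.14, -0.0, 1.5]
force: [0.7, -0.4, -0.7]
opening: -0.1
finger_force: 0.0
```

play_rows(plan=[0, 0, 0.4, 0, 0, 0, 0, 0, 0, 0.7, 0, 0, 0, 0, 0, 0, 0.8, 0, 0, 0, 0, 0, 0, 0.9, 0, 0, 0, 0, 0, 0, 1.0, 0, 0, 0, 0])

```text
t: 3.58
tcp_pos: [512.3, 253.1, 110.7]
tcp_rot: [3.137, -0.001, 1.5]
force: [0.0, 0.4, 0.6]
opening: 0.3
finger_force: 0.0
```

play_rows(plan=[0, 0, 0.1, 0, 0, 0, 0, 0, 0, 0.2, 0, 0, 0, 0, 0, 0, 0.28, 0, 0, 0, 0, 0, 0, 0.34, 0, 0, 0, 0, 0, 0, 0.34, 0, 0, 0, 0])

```text
t: 4.0
tcp_pos: [511.0, 253.1, 100.2]
tcp_rot: [3.14, -0.0, 1.5]
force: [1.4, 0.5, 1.7]
opening: -0.3
finger_force: 1.2
```

play_rows(plan=[0, 0, 0.04, 0, 0, 0, 0, 0, 0, 0.08, 0, 0, 0, 0, 0, 0, 0.1, 0, 0, 0, 0, 0, 0, 0.1, 0, 0, 0, 0, 0, 0, 0.1, 0, 0, 0, 0])

```text
t: 4.42
tcp_pos: [511.1, 253.2, 99.8]
tcp_rot: [3.14, -0.0, 1.501]
force: [-4.9, -2.8, 19.5]
opening: -0.2
finger_force: 9.5
```

play_rows(plan=[0, 0, -1, 0, 0, 0, 0, 0, 0, -2.5, 0, 0, 0, 0, 0, 0, -4, 0, 0, 0, 0, 0, 0, -5.5, 0, 0, 0, 0, 0, 0, -6.5, 0, 0, 0, 0])

```text
t: 4.83
tcp_pos: [510.6, 253.3, 263.2]
tcp_rot: [3.14, -0.001, 1.501]
force: [0.9, 0.6, 0.1]
opening: -0.1
finger_force: 0.0
```

play_rows(plan=[-1.3, -0.2, 0, 0, 0, 0, 0, -2.6, -0.4, 0, 0, 0, 0, 0, -4, -0.6, 0, 0, 0, 0, 0, -5.3, -0.8, 0, 0, 0, 0, 0, -6.6, -1, 0, 0, 0, 0, 0])

```text
t: 5.25
tcp_pos: [472.4, 89.2, 259.2]
tcp_rot: [-3.14, -0.0, 1.501]
force: [0.4, -1.3, 0.6]
opening: -0.1
finger_force: 0.0
```

```bash
python3 -c "
from h import *
a=shot('scene','s2');b=shot('side','d2');w=shot('wrist','w4')
z=lambda i,x,y,w,h:cv2.resize(i[y:y+h,x:x+w],(400,400),interpolation=cv2.INTER_CUBIC)
cv2.imwrite('pics/c3.png',np.hstack([z(w['img'],180,0,280,280),z(b['img'],180,290,100,100)])[:,:,::-1])"; python3 go.py 402 -220 250 105.3
```

```text
t 5.4 pos [473.   88.6 259.3] rot [-3.14  -0.     1.497] F [-0.   0.5 -0.8] op 0.2 ff 0.0 q6 0.01
shift [-12.519  -1.919   0.374] turn [-0.02 -0.   -3.26]
```

View pics/c3.png

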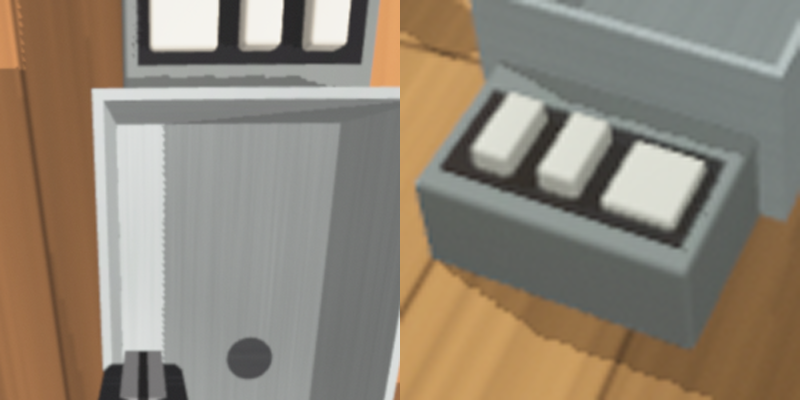

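The stop key is down, and the short-wash and long-wash keys are both up. Now to dipper A, viewed from above first.

play_rows(plan=[-1.6, -0.2, 0, 0, 0, 0, 85, -3.2, -0.4, 0, 0, 0, 0, 85, -4.8, -0.6, 0, 0, 0, 0, 85, -6.4, -0.8, 0, 0, 0, 0, 85, -7.9, -1, 0, 0, 0, 0, 85])

```text
t: 5.82
tcp_pos: [434.6, -105.6, 259.6]
tcp_rot: [-3.141, -0.001, 1.502]
force: [0.7, 0.5, -0.1]
opening: 60.7
finger_force: 0.0
```

play_rows(plan=[-1.6, -0.2, 0, 0, 0, -0.7, 85, -3.2, -0.4, 0, 0, 0, -1.4, 85, -4.8, -0.6, 0, 0, 0, -2.1, 85, -6.4, -0.7, 0, 0, 0, -2.8, 85, -7.8, -0.7, 0, 0, 0, -3.2, 85])

```text
t: 6.23
tcp_pos: [403.6, -299.7, 259.4]
tcp_rot: [-3.142, -0.001, 1.84]
force: [-0.3, -0.1, 0.3]
opening: 85.1
finger_force: 0.0
```

```bash
python3 -c "
from h import *
w=shot('wrist','w5')
for P,y in(((436.5,-238),-164.7),((575.9,-366.1),179.3)):
    c,s=np.cos(np.radians(y)),np.sin(np.radians(y))
    print([proj(w,[P[0]+c*a,P[1]+s*a,z]).round() for a,z in((36,166),(36,116),(0,49),(61,105))])
"; python3 go.py 402 -247 250 105.3
```

```text
[array([297., 151.]), array([294., 146.]), array([324., 141.]), array([266., 145.])]
[array([410., 325.]), array([390., 293.]), array([397., 271.]), array([365., 282.])]
t 6.28 pos [ 403.3 -305.2  259.7] rot [-3.140e+00  3.000e-03  1.838e+00] F [-2.6 -4.3  1.3] op 85.0 ff 0.0 q6 -1.15
shift [2.261 0.564 0.379] turn [-0.01  0.03  0.  ]
```

View pics/w5.png

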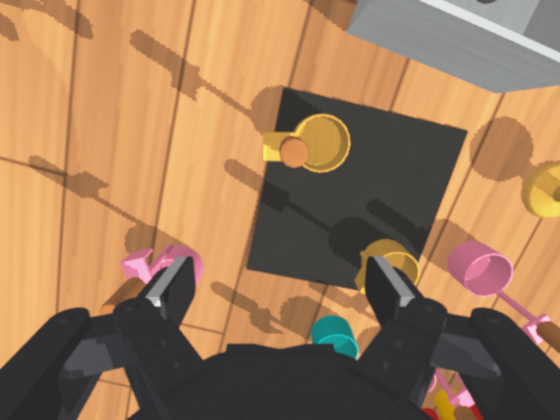

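Dipper A's grip is at (293,152), cup at (322,143) and hook at (264,147), close to the prediction.

```bash
python3 -c "
from h import *
w=load('w5')
g=atz(w,293,152,166);c=atz(w,322,143,49);h=atz(w,264,146,105);print(g,c,h,np.degrees(np.arctan2(*(g-c)[1::-1])),np.degrees(np.arctan2(*(h-c)[1::-1])))"; python3 go.py 400 -248 144 105.3
```

```text
[ 399.11275038 -249.19157955  166.        ] [ 435.45999435 -240.4997159    49.        ] [ 375.78912251 -255.93339219  105.        ] -166.55118902849696 -165.49843440583263
t 6.28 pos [ 403.3 -305.2  259.7] rot [-3.140e+00  3.000e-03  1.838e+00] F [-2.6 -4.3  1.3] op 85.0 ff 0.0 q6 -1.15
shift [2.257 0.481 4.619] turn [-0.01  0.03  0.  ]
```

play_rows(plan=[1.2, 0.3, 0, 0, 0, 0, 85, 2.2, 0.5, 0, 0, 0, 0, 85, 2.2, 0.5, 0.5, 0, 0, 0, 85, 2.2, 0.5, 1.0, 0, 0, 0, 85, 2.2, 0.5, 1.0, 0, 0, 0, 85])

```text
t: 6.7
tcp_pos: [401.2, -239.5, 232.3]
tcp_rot: [-3.14, -0.005, 1.837]
force: [-0.9, -0.3, -0.3]
opening: 85.0
finger_force: 0.0
```

```bash
python3 go.py 400 -248.5 146 104.3
```

```text
t 6.7 pos [ 401.2 -239.5  232.3] rot [-3.14  -0.005  1.837] F [-0.9 -0.3 -0.3] op 85.0 ff 0.0 q6 -1.06
shift [-0.351 -0.134  3.45 ] turn [-0.02 -0.04  0.16]
```

play_rows(plan=[0, 0, 0, 0, 0, 0, 85, 0, 0, 0, 0, 0, 0, 85, 0, 0, 0, 0, 0, 0, 85])

```text
t: 6.95
tcp_pos: [402.1, -242.2, 235.5]
tcp_rot: [3.141, 0.001, 1.836]
force: [0.2, -0.2, -0.3]
opening: 84.9
finger_force: 0.0
```

```bash
python3 go.py 400 -248.5 146 104.3; python3 -c "
from h import *
w=shot('wrist','w6')
d=w
print(ray(w,280,210)[0],ray(load('w5'),280,210)[0])
im=w['img'].astype(int);print(status.observe()['tcp_pos'])
for h in (166,): print(proj(w,[400,-248.5,166]))
m=((im[...,0]>120)&(im[...,0]-im[...,2]>70)&(im[...,1]<im[...,0]*0.66)).astype('uint8')
n,l,s,c=cv2.connectedComponentsWithStats(m)
print([(s[i],c[i].round()) for i in range(1,n) if s[i][4]>150])"
```

```text
t 6.95 pos [ 402.1 -242.2  235.5] rot [3.141e+00 1.000e-03 1.836e+00] F [ 0.2 -0.2 -0.3] op 84.9 ff 0.0 q6 -1.06
shift [-0.22  -0.151  3.581] turn [0.01 0.01 0.15]
[ 383.2283989  -174.20532011  355.83114698] [ 384.59110485 -231.99175849  379.92192605]
[ 402.05063038 -242.24969925  235.49530056]
[275.21534155 235.47198502]
[(array([260, 207,  30,  43, 718], dtype=int32), array([274., 232.])), (array([ 92, 370,  24,  25, 201], dtype=int32), array([103., 382.]))]
```

play_rows(plan=[-0.22, -0.15, 0.3, 0, 0, 0.15, 85, -0.22, -0.15, 1.2, 0, 0, 0.15, 85, -0.22, -0.15, 2.2, 0, 0, 0.15, 85, -0.22, -0.15, 3.0, 0, 0, 0.15, 85, -0.22, -0.15, 3.55, 0, 0, 0.15, 85])

```text
t: 7.42
tcp_pos: [398.4, -248.1, 143.8]
tcp_rot: [-3.14, -0.002, 1.819]
force: [0.5, 1.2, 0.4]
opening: 85.0
finger_force: 0.0
```

play_rows(plan=[0, 0, 0, 0, 0, 0, 85, 0, 0, 0, 0, 0, 0, 30, 0, 0, 0, 0, 0, 0, 30, 0, 0, 0, 0, 0, 0, 18, 0, 0, 0, 0, 0, 0, 10])

```text
t: 7.83
tcp_pos: [400.0, -249.0, 147.2]
tcp_rot: [3.14, 0.002, 1.82]
force: [0.2, -0.3, -0.1]
opening: 38.2
finger_force: 0.0
```

play_rows(plan=[0, 0, 0, 0, 0, 0, 0, 0, 0, 0, 0, 0, 0, 0, 0, 0, 0, 0, 0, 0, 0, 0, 0, 0, 0, 0, 0, 0])

```text
t: 8.17
tcp_pos: [400.0, -248.8, 147.1]
tcp_rot: [3.141, 0.002, 1.82]
force: [-0.9, 0.6, 6.2]
opening: 20.8
finger_force: 58.5
```

play_rows(plan=[0, 0, -0.5, 0, 0, 0, 0, 0, 0, -2, 0, 0, 0, 0, 0, 0, -3.6, 0, 0, 0, 0, 0, 0, -5.2, 0, 0, 0, 0, 0, 0, -6.8, 0, 0, 0, 0])

```text
t: 8.58
tcp_pos: [398.8, -247.6, 317.2]
tcp_rot: [-3.141, -0.001, 1.82]
force: [0.3, -1.7, -2.5]
opening: 20.6
finger_force: 59.3
```

play_rows(plan=[0, 0, -0.3, 0, 0, 0.5, 0, 0, 0, -0.3, 0, 0, 1.2, 0, 0, 0, -0.3, 0, 0, 2, 0, 0, 0, -0.3, 0, 0, 3, 0, 0, 0, -0.3, 0, 0, 3, 0])

```text
t: 9.0
tcp_pos: [399.1, -248.0, 323.0]
tcp_rot: [-3.141, -0.001, 1.502]
force: [-0.1, 0.8, -2.8]
opening: 20.4
finger_force: 59.3
```

```bash
python3 go.py 462.2 116.9 320 86.3
```

```text
t 9.0 pos [ 399.1 -248.   323. ] rot [-3.141e+00 -1.000e-03  1.502e+00] F [-0.1  0.8 -2.8] op 20.4 ff 59.3 q6 -0.74
shift [14.733  1.518  0.129] turn [-0.01 -0.01 -0.04]
```

play_rows(plan=[1, 0.1, 0, 0, 0, 0, 0, 2.3, 0.2, 0, 0, 0, 0, 0, 3.6, 0.4, 0, 0, 0, 0, 0, 4.9, 0.5, 0, 0, 0, 0, 0, 6.2, 0.6, 0, 0, 0, 0, 0])

```text
t: 9.42
tcp_pos: [424.1, -93.1, 323.1]
tcp_rot: [-3.141, -0.0, 1.509]
force: [0.4, -1.2, -1.8]
opening: 20.3
finger_force: 59.3
```

play_rows(plan=[1.3, 0.1, 0, 0, 0, 0, 0, 2.6, 0.3, 0, 0, 0, 0, 0, 3.9, 0.4, 0, 0, 0, 0, 0, 5.2, 0.5, 0, 0, 0, 0, 0, 6.2, 0.6, 0, 0, 0, 0, 0])

```text
t: 9.83
tcp_pos: [449.0, 61.5, 323.1]
tcp_rot: [-3.141, -0.001, 1.51]
force: [1.3, 0.7, -1.9]
opening: 20.8
finger_force: 59.3
```

play_rows(plan=[1.2, 0.1, 0, 0, 0, 0, 0, 2.3, 0.3, 0, 0, 0, 0, 0, 2.3, 0.3, 0, 0, 0, 0, 0, 2.3, 0.3, 0, 0, 0, 0, 0, 2.3, 0.3, 0, 0, 0, 0, 0])

```text
t: 10.25
tcp_pos: [460.3, 115.8, 323.0]
tcp_rot: [-3.14, 0.001, 1.508]
force: [-0.1, -0.4, -1.2]
opening: 21.1
finger_force: 59.3
```

```bash
python3 go.py 462.2 116.9 320 86.3; python3 -c "
from h import *
a=shot('scene','s3');b=shot('side','d3');w=shot('wrist','w7')
o=status.observe()['tcp_pos'];u,v=proj(a,o-[0,0,60]).astype(int);p,q=proj(b,o-[0,0,60]).astype(int);print(u,v,p,q)
z=lambda i,x,y:cv2.resize(i[max(0,y-80):y+80,max(0,x-67):x+67],(402,480),interpolation=cv2.INTER_CUBIC)
cv2.imwrite('pics/c4.png',np.hstack([z(a['img'],u,v),z(b['img'],p,q)])[:,:798,::-1])"
```

```text
t 10.25 pos [460.3 115.8 323. ] rot [-3.140e+00  1.000e-03  1.508e+00] F [-0.1 -0.4 -1.2] op 21.1 ff 59.3 q6 0.06
shift [0.048 0.073 0.119] turn [-0.01  0.01  0.02]
293 118 282 234
```

View pics/c4.png

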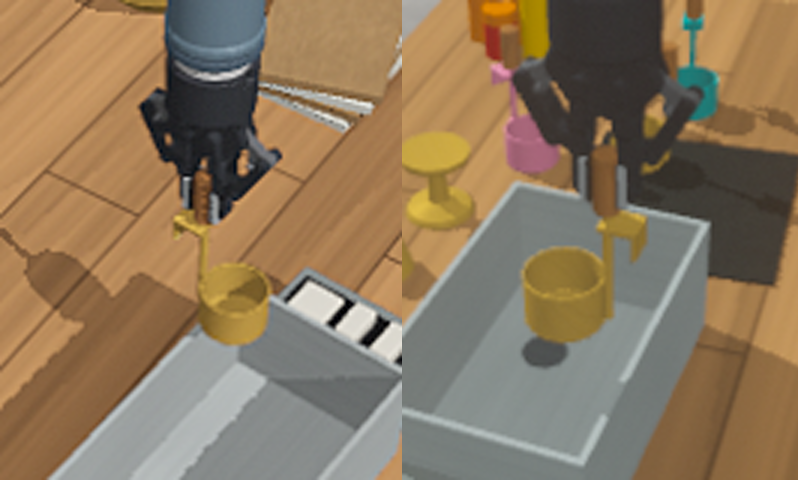

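Dipper A is held upright, its cup over the tub and its hook toward the near wall. Lowering partway, then checking.

play_rows(plan=[0.05, 0.07, 1, 0, 0, 0, 0, 0.05, 0.07, 2.2, 0, 0, 0, 0, 0.05, 0.07, 3.4, 0, 0, 0, 0, 0.05, 0.07, 4.5, 0, 0, 0, 0, 0.05, 0.07, 5.0, 0, 0, 0, 0])

```text
t: 10.82
tcp_pos: [460.4, 116.1, 194.8]
tcp_rot: [-3.136, 0.0, 1.504]
force: [-0.1, 0.7, -2.7]
opening: 21.0
finger_force: 59.2
```

play_rows(plan=[0, 0, 0, 0, 0, 0, 0, 0, 0, 0, 0, 0, 0, 0])

```text
t: 10.98
tcp_pos: [462.3, 116.4, 198.4]
tcp_rot: [-3.14, 0.0, 1.505]
force: [0.9, 0.3, -2.0]
opening: 20.8
finger_force: 59.3
```

```bash
python3 go.py 462.2 116.9 168 86.5; python3 -c "
from h import *
a=shot('scene','s4');b=shot('side','d4')
o=status.observe()['tcp_pos'];u,v=proj(a,o-[0,0,50]).astype(int);p,q=proj(b,o-[0,0,50]).astype(int);print(u,v,p,q)
z=lambda i,x,y:cv2.resize(i[y-45:y+45,x-45:x+45],(400,400),interpolation=cv2.INTER_CUBIC)
cv2.imwrite('pics/c5.png',np.hstack([z(a['img'],u,v),z(b['img'],p,q)])[:,:,::-1])"
```

```text
t 10.98 pos [462.3 116.4 198.4] rot [-3.14   0.     1.505] F [ 0.9  0.3 -2. ] op 20.8 ff 59.3 q6 0.06
shift [ 0.021 -0.006  1.215] turn [-0.01  0.   -0.05]
293 146 281 272
```

View pics/c5.png

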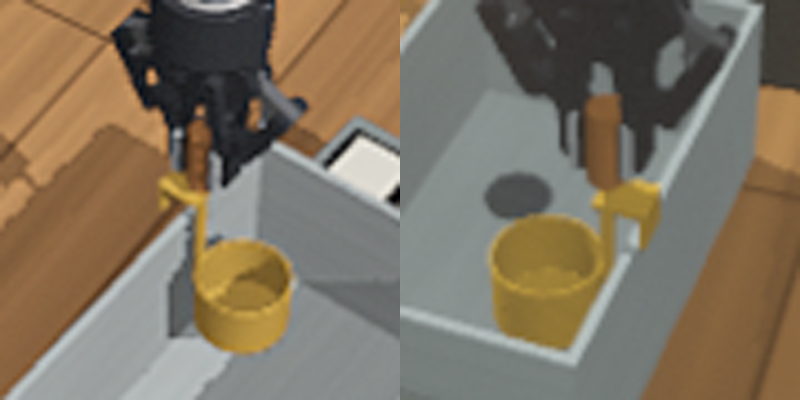

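The rod is inside the rim and the tongue outside, so I can lower onto the rim.

play_rows(plan=[0, 0, 0.4, 0, 0, 0, 0, 0, 0, 0.7, 0, 0, 0, 0, 0, 0, 0.95, 0, 0, 0, 0, 0, 0, 1.05, 0, 0, 0, 0, 0, 0, 1.05, 0, 0, 0, 0])

```text
t: 11.5
tcp_pos: [461.8, 117.1, 171.3]
tcp_rot: [-3.14, 0.0, 1.506]
force: [-0.9, -0.0, -2.0]
opening: 20.6
finger_force: 59.4
```

play_rows(plan=[0, 0, 0.06, 0, 0, 0, 0, 0, 0, 0.12, 0, 0, 0, 0, 0, 0, 0.16, 0, 0, 0, 0, 0, 0, 0.16, 0, 0, 0, 0])

```text
t: 11.83
tcp_pos: [462.6, 117.1, 168.3]
tcp_rot: [3.142, 0.0, 1.506]
force: [-1.0, -0.2, -2.1]
opening: 20.5
finger_force: 59.4
```

play_rows(plan=[0, -0.06, 0, 0, 0, 0, 0, 0, -0.12, 0, 0, 0, 0, 0, 0, -0.16, 0, 0, 0, 0, 0, 0, -0.16, 0.05, 0, 0, 0, 0, 0, -0.16, 0.08, 0, 0, 0, 0])

```text
t: 12.25
tcp_pos: [458.6, 117.5, 167.9]
tcp_rot: [-3.142, 0.0, 1.506]
force: [-7.6, -0.4, 18.6]
opening: 20.7
finger_force: 61.6
```

play_rows(plan=[0, 0, -0.03, 0, 0, 0, 0, 0, 0, -0.03, 0, 0, 0, 24, 0, 0, -0.03, 0, 0, 0, 28, 0, 0, -0.03, 0, 0, 0, 40, 0, 0, -0.03, 0, 0, 0, 60])

```text
t: 12.67
tcp_pos: [458.7, 117.4, 167.1]
tcp_rot: [3.141, -0.0, 1.506]
force: [0.3, -0.2, 0.1]
opening: 50.9
finger_force: 0.0
```

play_rows(plan=[0, 0, 0, 0, 0, 0, 60, 0, 0, -1, 0, 0, 0, 60, 0, 0, -2, 0, 0, 0, 60, 0, 0, -3, 0, 0, 0, 60, 0, 0, -4, 0, 0, 0, 60])

```text
t: 13.08
tcp_pos: [458.3, 117.4, 268.0]
tcp_rot: [-3.141, 0.0, 1.506]
force: [0.4, -0.1, 0.1]
opening: 60.0
finger_force: 0.0
```

```bash
python3 go.py 520 -425 260 89; python3 -c "
from h import *
a=shot('scene','s5');b=shot('side','d5')
z=lambda i,x,y,r:cv2.resize(i[y-r:y+r,x-r:x+r],(400,400),interpolation=cv2.INTER_CUBIC)
cv2.imwrite('pics/c6.png',np.hstack([z(a['img'],270,200,110),z(b['img'],281,272,50)])[:,:,::-1])"
```

```text
t 13.08 pos [458.3 117.4 268. ] rot [-3.141  0.     1.506] F [ 0.4 -0.1  0.1] op 60.0 ff 0.0 q6 0.06
shift [-21.488   3.872   0.317] turn [-0.    0.   -0.45]
```

View pics/c6.png

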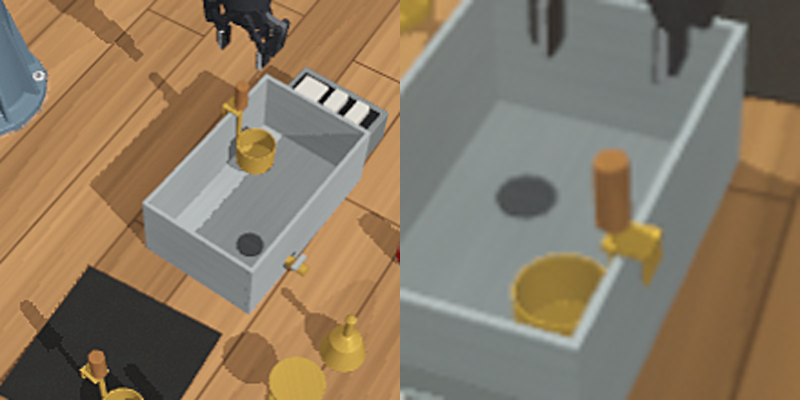

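Dipper A hangs upright with its hook over the rim and its cup inside. Dipper B is unchanged at scene (213,284). Going to B.

play_rows(plan=[-1.4, 0.25, 0, 0, 0, 0, 85, -2.9, 0.5, 0, 0, 0, 0, 85, -4.3, 0.8, 0, 0, 0, 0, 85, -5.7, 1.0, 0, 0, 0, 0, 85, -7.1, 1.28, 0, 0, 0, 0, 85])

```text
t: 13.6
tcp_pos: [478.4, -63.2, 266.2]
tcp_rot: [-3.141, -0.0, 1.506]
force: [1.7, 0.5, -0.3]
opening: 84.9
finger_force: 0.0
```

play_rows(plan=[-1.4, 0.25, 0, 0, 0, 0, 85, -2.9, 0.5, 0, 0, 0, 0, 85, -4.3, 0.8, 0, 0, 0, 0, 85, -5.7, 1.0, 0, 0, 0, 0, 85, -7.1, 1.28, 0, 0, 0, 0, 85])

```text
t: 14.02
tcp_pos: [498.8, -242.7, 266.0]
tcp_rot: [-3.141, -0.001, 1.505]
force: [0.8, 0.4, -0.5]
opening: 84.7
finger_force: 0.0
```

play_rows(plan=[-1.4, 0.25, 0, 0, 0, 0, 85, -2.9, 0.5, 0, 0, 0, 0, 85, -4.3, 0.8, 0, 0, 0, 0, 85, -5.7, 1.0, 0, 0, 0, 0, 85, -7.1, 1.28, 0, 0, 0, 0, 85])

```text
t: 14.43
tcp_pos: [519.2, -421.9, 265.6]
tcp_rot: [-3.14, -0.001, 1.505]
force: [1.5, 0.1, 0.8]
opening: 84.9
finger_force: 0.0
```

play_rows(plan=[0, 0, 0, 0, 0, -0.4, 85, 0, 0, 0, 0, 0, -0.4, 85, 0, 0, 0, 0, 0, -0.4, 85])

```text
t: 14.68
tcp_pos: [519.3, -419.9, 265.5]
tcp_rot: [-3.14, -0.002, 1.546]
force: [-0.3, 0.1, 0.7]
opening: 85.0
finger_force: 0.0
```

```bash
python3 -c "
from h import *
w=shot('wrist','w8')
P,y=((575.9,-366.1),179.3)
c,s=np.cos(np.radians(y)),np.sin(np.radians(y))
print([proj(w,[P[0]+c*a,P[1]+s*a,z]).round() for a,z in((36,166),(36,116),(0,49),(61,105))])
"; python3 go.py 540 -366 250 89.3
```

```text
[array([306., 145.]), array([301., 141.]), array([329., 137.]), array([274., 140.])]
t 14.73 pos [ 519.6 -419.3  266.1] rot [-3.141e+00 -1.000e-03  1.547e+00] F [-0.4  0.3  0.6] op 85.0 ff 0.0 q6 -0.83
shift [2.151 0.766 0.645] turn [-0.01 -0.01 -0.11]
```

View pics/w8.png

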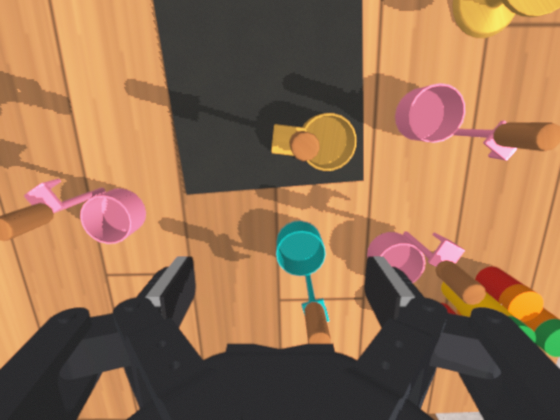

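Dipper B's grip is at (305,146), cup at (328,141) and hook end at (274,138), as predicted.

```bash
python3 -c "
from h import *
w=load('w8')
g=atz(w,305,146,166);c=atz(w,328,141,49);h=atz(w,274,139,105);print(g,c,h,np.degrees(np.arctan2(*(g-c)[1::-1])),np.degrees(np.arctan2(*(h-c)[1::-1])))"
```

```text
[ 539.0851754  -366.67841224  166.        ] [ 574.64011741 -370.7157159    49.        ] [ 514.85691899 -364.1398311   105.        ] 173.521747917937 173.72295436690942
```

```bash
python3 go.py 539.5 -367 147 85
```

```text
t 14.73 pos [ 519.6 -419.3  266.1] rot [-3.141e+00 -1.000e-03  1.547e+00] F [-0.4  0.3  0.6] op 85.0 ff 0.0 q6 -0.83
shift [2.104 0.751 4.765] turn [-0.01 -0.01  0.61]
```

play_rows(plan=[1.1, 0.4, 0, 0, 0, 0.6, 85, 2.1, 0.75, 0, 0, 0, 0.6, 85, 2.1, 0.75, 0.6, 0, 0, 0.6, 85, 2.1, 0.75, 1.3, 0, 0, 0.6, 85, 2.1, 0.75, 1.5, 0, 0, 0.6, 85])

```text
t: 15.15
tcp_pos: [539.3, -365.2, 227.3]
tcp_rot: [-3.139, -0.002, 1.487]
force: [-0.6, 0.9, 0.4]
opening: 85.2
finger_force: 0.0
```

play_rows(plan=[0, 0, 0, 0, 0, 0, 85, 0, 0, 0, 0, 0, 0, 85, 0, 0, 0, 0, 0, 0, 85])

```text
t: 15.4
tcp_pos: [540.1, -368.4, 230.8]
tcp_rot: [3.14, 0.001, 1.485]
force: [0.4, -0.4, -0.1]
opening: 85.0
finger_force: 0.0
```

```bash
python3 go.py 539.5 -367 147 85
```

```text
t 15.4 pos [ 540.1 -368.4  230.8] rot [3.140e+00 1.000e-03 1.485e+00] F [ 0.4 -0.4 -0.1] op 85.0 ff 0.0 q6 -0.69
shift [ 0.058 -0.032  3.351] turn [0.01 0.01 0.01]
```

play_rows(plan=[0.06, -0.03, 0.5, 0, 0, 0, 85, 0.06, -0.03, 1.4, 0, 0, 0, 85, 0.06, -0.03, 2.3, 0, 0, 0, 85, 0.06, -0.03, 3, 0, 0, 0, 85, 0.06, -0.03, 3.35, 0, 0, 0, 85])

```text
t: 15.82
tcp_pos: [537.8, -365.7, 142.6]
tcp_rot: [-3.139, -0.002, 1.484]
force: [-0.5, 0.3, -0.0]
opening: 84.7
finger_force: 0.0
```

play_rows(plan=[0, 0, 0, 0, 0, 0, 85, 0, 0, 0, 0, 0, 0, 30, 0, 0, 0, 0, 0, 0, 30, 0, 0, 0, 0, 0, 0, 18, 0, 0, 0, 0, 0, 0, 10])

```text
t: 16.23
tcp_pos: [539.7, -367.2, 147.3]
tcp_rot: [3.14, 0.002, 1.485]
force: [0.4, 0.3, -0.3]
opening: 38.4
finger_force: 0.0
```

play_rows(plan=[0, 0, 0, 0, 0, 0, 0, 0, 0, 0, 0, 0, 0, 0, 0, 0, 0, 0, 0, 0, 0, 0, 0, 0, 0, 0, 0, 0])

```text
t: 16.57
tcp_pos: [539.4, -367.0, 146.9]
tcp_rot: [3.141, 0.001, 1.485]
force: [-1.0, 0.6, 5.7]
opening: 20.8
finger_force: 58.8
```

play_rows(plan=[0, 0, -0.5, 0, 0, 0, 0, 0, 0, -2, 0, 0, 0, 0, 0, 0, -3.6, 0, 0, 0, 0, 0, 0, -5.2, 0, 0, 0, 0, 0, 0, -6.8, 0, 0, 0, 0])

```text
t: 16.98
tcp_pos: [538.7, -366.1, 317.6]
tcp_rot: [-3.141, -0.001, 1.485]
force: [1.0, -0.5, -2.5]
opening: 20.8
finger_force: 59.1
```

play_rows(plan=[0, 0, -0.3, 0, 0, -0.3, 0, 0, 0, -0.3, 0, 0, -0.3, 0, 0, 0, -0.3, 0, 0, -0.3, 0])

```text
t: 17.23
tcp_pos: [538.9, -366.4, 323.3]
tcp_rot: [-3.142, -0.0, 1.516]
force: [0.0, 1.4, -3.1]
opening: 20.5
finger_force: 59.2
```

```bash
python3 go.py 455 -3 322 87
```

```text
t 17.23 pos [ 538.9 -366.4  323.3] rot [-3.142 -0.     1.516] F [ 0.   1.4 -3.1] op 20.5 ff 59.2 q6 -0.72
shift [14.328 -4.154  0.052] turn [-0.   -0.   -0.03]
```

play_rows(plan=[1, -0.3, 0, 0, 0, 0, 0, 2.3, -0.7, 0, 0, 0, 0, 0, 3.6, -1, 0, 0, 0, 0, 0, 4.8, -1.4, 0, 0, 0, 0, 0, 6, -1.75, 0, 0, 0, 0, 0])

```text
t: 17.65
tcp_pos: [501.7, -212.2, 319.8]
tcp_rot: [-3.136, -0.003, 1.515]
force: [1.4, -0.3, -2.3]
opening: 20.7
finger_force: 59.2
```

play_rows(plan=[1.2, -0.35, 0, 0, 0, 0, 0, 2.4, -0.7, 0, 0, 0, 0, 0, 3.6, -1, 0, 0, 0, 0, 0, 4.8, -1.4, 0, 0, 0, 0, 0, 6, -1.75, 0, 0, 0, 0, 0])

```text
t: 18.07
tcp_pos: [466.1, -60.4, 320.3]
tcp_rot: [-3.136, -0.002, 1.515]
force: [0.5, 1.1, -2.2]
opening: 20.8
finger_force: 59.2
```

play_rows(plan=[1.2, -0.3, 0, 0, 0, 0, 0, 2.3, -0.65, 0, 0, 0, 0, 0, 2.3, -0.65, 0, 0, 0, 0, 0, 2.3, -0.65, 0, 0, 0, 0, 0, 2.3, -0.65, 0, 0, 0, 0, 0])

```text
t: 18.48
tcp_pos: [454.3, -4.1, 321.6]
tcp_rot: [-3.139, -0.0, 1.516]
force: [0.1, -0.2, -1.6]
opening: 20.5
finger_force: 59.3
```

```bash
python3 go.py 455 -3 197 87
```

```text
t 18.48 pos [454.3  -4.1 321.6] rot [-3.139 -0.     1.516] F [ 0.1 -0.2 -1.6] op 20.5 ff 59.3 q6 -0.22
shift [0.043 0.039 4.983] turn [-0.03 -0.   -0.02]
```

play_rows(plan=[0.04, 0.03, 1, 0, 0, 0, 0, 0.04, 0.03, 2.2, 0, 0, 0, 0, 0.04, 0.03, 3.4, 0, 0, 0, 0, 0.04, 0.03, 4.5, 0, 0, 0, 0, 0.04, 0.03, 4.95, 0, 0, 0, 0])

```text
t: 18.9
tcp_pos: [453.2, -3.7, 194.6]
tcp_rot: [-3.134, -0.001, 1.514]
force: [-1.2, -0.1, -2.8]
opening: 20.7
finger_force: 59.2
```

play_rows(plan=[0, 0, 0, 0, 0, 0, 0, 0, 0, 0, 0, 0, 0, 0])

```text
t: 19.07
tcp_pos: [455.3, -4.0, 198.6]
tcp_rot: [-3.139, -0.0, 1.514]
force: [-0.1, -0.0, -2.4]
opening: 20.8
finger_force: 59.2
```

```bash
python3 go.py 455 -3 168 87; python3 -c "
from h import *
a=shot('scene','s6');b=shot('side','d6')
o=status.observe()['tcp_pos'];u,v=proj(a,o-[0,0,50]).astype(int);p,q=proj(b,o-[0,0,50]).astype(int);print(u,v,p,q)
z=lambda i,x,y:cv2.resize(i[y-50:y+50,x-50:x+50],(400,400),interpolation=cv2.INTER_CUBIC)
cv2.imwrite('pics/c7.png',np.hstack([z(a['img'],u,v),z(b['img'],p,q)])[:,:,::-1])"
```

```text
t 19.07 pos [455.3  -4.  198.6] rot [-3.139 -0.     1.514] F [-0.1 -0.  -2.4] op 20.8 ff 59.2 q6 -0.21
shift [ 0.037 -0.012  1.224] turn [-0.03 -0.   -0.04]
267 173 298 242
```

View pics/c7.png

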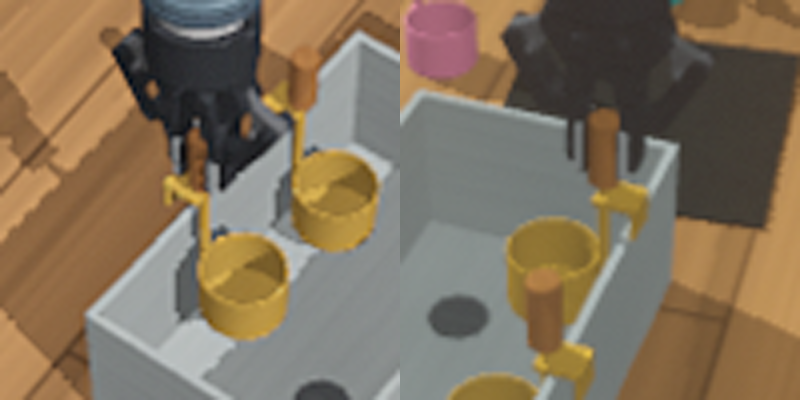

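Dipper B's slot straddles the rim, just as A's did. Lowering it the same way.

play_rows(plan=[0, 0, 0.4, 0, 0, 0, 0, 0, 0, 0.7, 0, 0, 0, 0, 0, 0, 0.95, 0, 0, 0, 0, 0, 0, 1.1, 0, 0, 0, 0, 0, 0, 1.1, 0, 0, 0, 0])

```text
t: 19.58
tcp_pos: [455.0, -2.8, 170.9]
tcp_rot: [-3.14, -0.0, 1.516]
force: [-0.6, 0.1, -2.3]
opening: 20.6
finger_force: 59.4
```

play_rows(plan=[0, -0.06, 0, 0, 0, 0, 0, 0, -0.12, 0.05, 0, 0, 0, 0, 0, -0.15, 0.1, 0, 0, 0, 0, 0, -0.15, 0.14, 0, 0, 0, 0, 0, -0.15, 0.14, 0, 0, 0, 0])

```text
t: 20.0
tcp_pos: [451.9, -2.8, 168.5]
tcp_rot: [3.142, 0.0, 1.516]
force: [-0.7, -0.0, -2.5]
opening: 20.8
finger_force: 59.4
```

play_rows(plan=[0, 0, 0.03, 0, 0, 0, 0, 0, 0, 0.05, 0, 0, 0, 0, 0, 0, 0.05, 0, 0, 0, 0])

```text
t: 20.25
tcp_pos: [452.3, -2.9, 167.8]
tcp_rot: [3.141, 0.0, 1.516]
force: [-1.5, 0.0, 3.8]
opening: 20.4
finger_force: 60.1
```

Contact, so releasing and rising straight up.

play_rows(plan=[0, 0, 0, 0, 0, 0, 0, 0, 0, 0, 0, 0, 0, 24, 0, 0, 0, 0, 0, 0, 28, 0, 0, 0, 0, 0, 0, 40, 0, 0, 0, 0, 0, 0, 60])

```text
t: 20.67
tcp_pos: [452.1, -2.9, 167.2]
tcp_rot: [3.142, 0.0, 1.516]
force: [-0.1, -0.9, 0.3]
opening: 50.8
finger_force: 0.0
```

play_rows(plan=[0, 0, 0, 0, 0, 0, 60, 0, 0, -1, 0, 0, 0, 60, 0, 0, -2, 0, 0, 0, 60, 0, 0, -3, 0, 0, 0, 60, 0, 0, -4, 0, 0, 0, 60])

```text
t: 21.08
tcp_pos: [451.8, -2.8, 268.3]
tcp_rot: [-3.141, -0.0, 1.516]
force: [0.1, -0.8, -0.1]
opening: 59.8
finger_force: 0.0
```

```bash
python3 go.py 600.6 249 260 86.5; python3 -c "
from h import *
a=shot('scene','s7');b=shot('side','d7')
z=lambda i,x,y,r:cv2.resize(i[y-r:y+r,x-r:x+r],(400,400),interpolation=cv2.INTER_CUBIC)
cv2.imwrite('pics/c8.png',np.hstack([z(a['img'],260,215,110),z(b['img'],285,262,60)])[:,:,::-1])"
```

```text
t 21.08 pos [451.8  -2.8 268.3] rot [-3.141 -0.     1.516] F [ 0.1 -0.8 -0.1] op 59.8 ff 0.0 q6 -0.22
shift [10.38   5.393  0.332] turn [-0.   -0.    0.06]
```

View pics/c8.png

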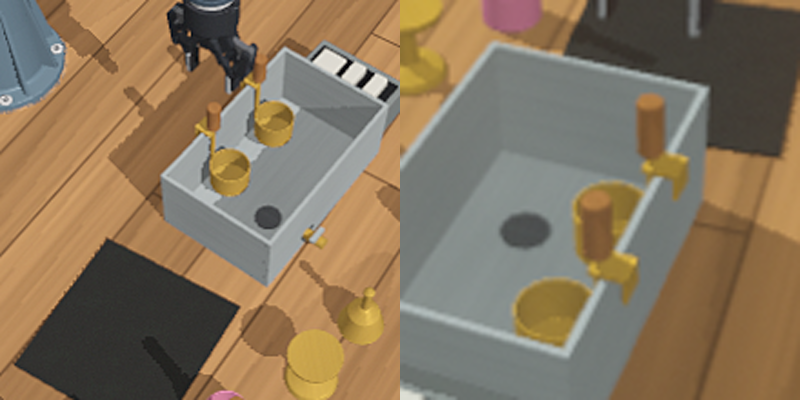

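Both hang correctly and the mat is empty. Now the long-wash key.

play_rows(plan=[1, 0.5, 0, 0, 0, 0, 0, 2.2, 1.1, 0, 0, 0, 0, 0, 3.4, 1.7, 0, 0, 0, 0, 0, 4.6, 2.3, 0, 0, 0, 0, 0, 5.6, 2.8, 0, 0, 0, 0, 0])

```text
t: 21.6
tcp_pos: [530.0, 135.0, 266.3]
tcp_rot: [-3.141, -0.0, 1.517]
force: [-0.5, -0.6, -0.2]
opening: 0.7
finger_force: 0.0
```

play_rows(plan=[1.2, 0.7, 0, 0, 0, 0, 0, 2.4, 1.3, 0, 0, 0, 0, 0, 3.6, 2, 0, 0, 0, 0, 0, 4.8, 2.6, 0, 0, 0, 0, 0, 4.8, 2.6, 0, 0, 0, 0, 0])

```text
t: 22.02
tcp_pos: [602.1, 253.9, 264.9]
tcp_rot: [-3.14, -0.002, 1.519]
force: [-0.8, 0.1, 0.2]
opening: -0.3
finger_force: 0.0
```

```bash
python3 go.py 600.6 250.5 113 86.5
```

```text
t 22.02 pos [602.1 253.9 264.9] rot [-3.140e+00 -2.000e-03  1.519e+00] F [-0.8  0.1  0.2] op -0.3 ff 0.0 q6 0.27
shift [-0.149 -0.045  6.077] turn [-0.01 -0.02  0.09]
```

play_rows(plan=[0, 0, 0.6, 0, 0, 0, 0, 0, 0, 2, 0, 0, 0, 0, 0, 0, 3.4, 0, 0, 0, 0, 0, 0, 4.6, 0, 0, 0, 0, 0, 0, 5.2, 0, 0, 0, 0])

```text
t: 22.43
tcp_pos: [597.8, 248.5, 131.3]
tcp_rot: [-3.134, 0.002, 1.516]
force: [-0.9, -0.6, -1.6]
opening: -0.0
finger_force: 0.0
```

play_rows(plan=[0, 0, 0, 0, 0, 0, 0, 0, 0, 0, 0, 0, 0, 0])

```text
t: 22.6
tcp_pos: [600.1, 249.0, 135.7]
tcp_rot: [-3.139, 0.001, 1.516]
force: [-0.1, 0.1, 0.3]
opening: 0.1
finger_force: 0.0
```

```bash
python3 go.py 600.6 250.5 109 86.5
```

```text
t 22.6 pos [600.1 249.  135.7] rot [-3.139e+00  1.000e-03  1.516e+00] F [-0.1  0.1  0.3] op 0.1 ff 0.0 q6 0.27
shift [0.061 0.022 1.069] turn [-0.03  0.01  0.06]
```

play_rows(plan=[0.05, 0.02, 0.4, 0, 0, 0, 0, 0.05, 0.02, 0.8, 0, 0, 0, 0, 0.05, 0.02, 1.0, 0, 0, 0, 0, 0.05, 0.02, 1.1, 0, 0, 0, 0, 0.05, 0.02, 1.2, 0, 0, 0, 0])

```text
t: 23.02
tcp_pos: [601.5, 250.6, 107.2]
tcp_rot: [-3.141, 0.0, 1.516]
force: [-1.5, 0.4, 2.3]
opening: 0.1
finger_force: 1.0
```

play_rows(plan=[0, 0, 0.08, 0, 0, 0, 0, 0, 0, 0.15, 0, 0, 0, 0, 0, 0, 0.22, 0, 0, 0, 0, 0, 0, 0.25, 0, 0, 0, 0, 0, 0, 0.25, 0, 0, 0, 0])

```text
t: 23.43
tcp_pos: [601.7, 250.7, 101.0]
tcp_rot: [3.141, -0.0, 1.516]
force: [0.4, 0.2, -1.2]
opening: 0.1
finger_force: 0.0
```

play_rows(plan=[0, 0, 0.04, 0, 0, 0, 0, 0, 0, 0.08, 0, 0, 0, 0, 0, 0, 0.1, 0, 0, 0, 0, 0, 0, 0.1, 0, 0, 0, 0])

```text
t: 23.77
tcp_pos: [601.9, 250.7, 99.9]
tcp_rot: [3.141, -0.0, 1.516]
force: [-4.4, -1.7, 8.7]
opening: 0.3
finger_force: 4.6
```

play_rows(plan=[0, 0, 0.02, 0, 0, 0, 0, 0, 0, 0.04, 0, 0, 0, 0, 0, 0, 0.04, 0, 0, 0, 0])

```text
t: 24.02
tcp_pos: [602.0, 250.7, 99.8]
tcp_rot: [3.141, 0.0, 1.516]
force: [-7.5, -2.3, 14.2]
opening: 0.1
finger_force: 7.3
```

It has bottomed out. Retreating upward, then checking the keys numerically.

play_rows(plan=[0, 0, -0.6, 0, 0, 0, 0, 0, 0, -2, 0, 0, 0, 0, 0, 0, -3.6, 0, 0, 0, 0, 0, 0, -5.2, 0, 0, 0, 0, 0, 0, -6.4, 0, 0, 0, 0])

```text
t: 24.43
tcp_pos: [602.5, 250.8, 261.3]
tcp_rot: [3.138, -0.001, 1.516]
force: [0.2, 0.4, 0.9]
opening: 0.4
finger_force: 0.0
```

play_rows(plan=[-1.2, 0, 0, 0, 0, 0, 0, -2.5, 0, 0, 0, 0, 0, 0, -4, 0, 0, 0, 0, 0, 0, -4, 0, 0, 0, 0, 0, 0, -4, 0, 0, 0, 0, 0, 0])

```text
t: 24.85
tcp_pos: [596.4, 149.0, 257.7]
tcp_rot: [3.141, -0.0, 1.513]
force: [-0.5, 0.4, 0.1]
opening: -0.4
finger_force: 0.0
```

```bash
python3 -c "
from h import *
b=shot('side','d8')
def keys(d):
    m=((d['img'].min(2)>200)).astype('uint8');m[:290]=0;m[360:]=0;m[:,:185]=0;m[:,285:]=0
    n,l,s,c=cv2.connectedComponentsWithStats(m);return sorted([(c[i].round(1).tolist(),int(s[i][4])) for i in range(1,n) if s[i][4]>25])
for f in('d1','d2','d8'): print(f,keys(load(f)))
for x,y in((600.6,250.6),(559.5,253.7),(511.5,257.6)): print(proj(b,[x,y,86]),proj(b,[x,y,78]))
p,q=load('d7')['img'].astype(int),b['img'].astype(int)
print('tub diff px',(abs(p-q).max(2)[215:320,230:330]>40).sum()); o=status.observe();print(o['t'],o['force'])
"
```

```text
d1 [([206.5, 320.9], 119), ([223.0, 328.7], 120), ([242.6, 332.4], 269)]
d2 [([206.4, 320.9], 120), ([222.8, 326.1], 123), ([242.8, 334.9], 266)]
d8 [([206.8, 323.3], 121), ([223.0, 326.1], 132), ([242.7, 332.5], 281)]
[207.12295997 320.4286921 ] [207.53046592 322.78381853]
[223.125478   325.69165191] [223.45839104 328.0547592 ]
[242.37637519 332.13421335] [242.61648634 334.50595365]
tub diff px 306
24.9 [-0.55337435  1.48875588 -0.21242857]
```

```bash
python3 -c "
from h import *
shot('scene','s9')
for f in('d7','d8','s7','s9'):
    im=load(f)['img'].astype(int)
    m=((im[...,0]-im[...,2]>70)).astype('uint8')
    k=np.zeros_like(m)
    if f[0]=='d': k[215:315,255:318]=1
    else: k[125:205,245:308]=1
    n,l,s,c=cv2.connectedComponentsWithStats(m*k);print(f,[(c[i].round(1).tolist(),int(s[i][4])) for i in range(1,n) if s[i][4]>25])
print(order.close_job())"
```

```text
d7 [([302.9, 246.0], 179), ([287.0, 271.2], 369), ([311.5, 285.9], 122), ([269.3, 294.6], 318)]
d8 [([302.4, 245.3], 202), ([316.5, 259.7], 34), ([278.5, 280.4], 763), ([310.0, 291.7], 312)]
s7 [([296.5, 156.5], 725), ([261.7, 167.9], 1545)]
s9 [([272.6, 157.6], 3073)]
the job is handed in; nothing more can be done
None
```

Handed in: I pressed stop, hung both brass dippers from the mat over the tub's near wall, then pressed long-wash; the images put long-wash down with stop and short-wash up, but my last numeric check of the dippers was muddied by changed lighting and shadow, so they were last clearly seen hanging just before that final press.

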